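# Tap a stuck drawer loose

## Robot

A 6-joint arm with a two-finger parallel gripper is mounted at the origin on the work surface; the furniture and walls round the work are solid. World frame = base frame: x ahead of the robot, y to its left, z up, the work surface at z = 0. Lengths are in m, angles in rad, forces in N, time in s.
With the tool pointing down it reaches from about 0.25 to 0.725 m from the base axis. Payload 4 kg.
Tool frame: the origin (TCP) lies midway between the tips of the shut fingers; the grasp point (between the pads) lies 19 mm behind it; z points along the fingers, y is the line along which they close (so a half turn about z gives the same grasp; the last joint's range is limited). The gripper opens to 85 mm and grips with 20 to 120 N. Pads are 22 mm wide; open, the fingers measure 114 mm over their backs; the gripper's body (76 mm by 85 mm) begins 54 mm behind the grasp point. The pads swing forward as they close: fully open they stand 13 mm farther back than shut.
Start: joints at [-1.177, 0.241, 0.005, 1.335, 0, 1.571], TCP at [0.192, -0.462, 0.231] pointing down, gripper open.
Joint ranges: [-2.72, 2.72], [-1.05, 1.87], [-1.09, 1.28], [-1.99, 2.15], [-1.42, 1.44], [-3.14, 3.14]. Speed limits (rad/s): [2.79, 2.79, 3.14, 3.14, 3.14, 3.14].

## Interface

Orientations are given as a unit quaternion [x, y, z, w].
In Python, from workcell import bot gives the robot as it stands. The module is installed in compiled form; this text tells all that it offers.
- The arm moves only by the tool drive_tool, never from a script. Its arguments are lists of equal length, an entry for each row: "slide": the shift along the tool's x, y, z scaled (see below), a list of three; "rotation": the turn, a rotation vector about the tool's x, y, z scaled (see below), a list of three. A call has exactly 8 rows; each row is the pose to reach, as a shift and turn from the pose commanded when the call began, along the tool's axes at that moment; what a row does not reach only later rows make up. The controller multiplies each number of a shift by 250 mm and each number of a turn by 0.5 rad. A row lasts 1/8 s, in which the tool goes at most 62.5 mm and 10.7 degrees, less where a joint would pass 70% of its speed; a pose out of reach is approached as far as the arm can. A call with a number of a shift or a turn outside -1 to 1 is refused whole. A call with a gripper value outside its range is refused whole. "gripper" is the opening, from 0 (shut) to 1 (fully open), set as the call begins (left out, the last holds). The fingers move at their own pace and stop on an object; the grip force is fixed at half the most. Time passes only in rows, so rows that repeat a pose let the fingers close, or fill a call up. It gives the time, the measured TCP pose, the force, the opening and the grip force at its end, in the units of the state.
- bot.get_obs(): the state, without advancing time (a new reading comes with each control period).
- bot.camera(name): name is "scene" or "top" or "wrist"; returns a dict with "image" (384x512x3 uint8, red, green, blue), "z_map" (384x512 float32, m along the optical axis (not along the pixel's ray), 0 where there is no reading), "camera_matrix" (3x3 intrinsics, pixels), "k1" (the pictures are not rectified: a ray, as slopes to the right and down, at radius r is drawn at 1 + k1 r^2 times it, then the intrinsics apply), "xyz" and "orientation" of the camera in the world. Camera axes: x right, y up, looking along -z (the intrinsics and any distortion apply to the point x, -y, -z); pixel columns grow to the right and rows downward; lengths in m; the calibration is good to about 2 mm. A picture is of the moment at which its call begins.
- bot.job_done(): hands the job in; it is judged then, once.
The state is a dict: "clock": time; "joint_pos": joint angles; "joint_vel": joint speeds; "tau": joint torques, N m; "eef_pos": TCP position; "tool_rot": TCP orientation; "ft_force": force on the tool from outside, world axes, zero at the start; "ft_torque": the same for the moment, N m; "grip_width": finger opening in m; "grasp_force": force on a finger pad.
Only numpy, scipy, OpenCV 4.12 (cv2) and the standard library are available. Lean on these libraries where they do the work, as an engineer would, in place of code of your own. Each camera call takes 0.05 s, during which the arm holds its last target. There are 200 camera calls.

## Task

The wide little drawer of the wooden stationery box is jammed. Take the mallet and, with light taps on the two rubber buffers at the back of its tall front board, left and right in turn, walk the drawer out towards its front until the gap behind the front board is between 12 and 25 mm at both ends; never load the front board with more than 14 N, as it is only glued on. Work on the drawer with the mallet only, leave the other things where they are, and at the end stand the mallet upright on its head on the desk, clear of the box.

Things in the scene. Friction and masses are not known exactly. Their poses are not given: they have to be found in the camera images.
- case: Wooden stationery box, fixed to the desk, 124 mm deep (its x), 190 mm wide (its y), 46 mm high with a flat closed top. Origin: centre of its underside. Its own -x is the front, where the drawer comes out (roughly towards the robot); +y is left, seen from the robot; z up.
- drawer: The stuck drawer; origin at desk height under the middle of the back face of its front board, axes as the box's, turned by the skew. Front board: 196 mm wide (y), 12 mm thick, from 4 to 90 mm above the desk, so it stands 44 mm above the box's flat top and is struck from behind, from over the top, towards the box's -x. Shut, its back face is at x = -62 mm of the box. It starts 0 to 5 mm open, skewed.
- pad_left (a point): Centre of the foot of the left buffer, on the back face of the front board, 80 mm to +y of the middle, 68 mm above the desk. The buffer (black rubber, 24 mm across) stands 2 to 10 mm proud of the board, unknown and different at each side and start. Gap here = -62 mm minus this point's x in the box's frame. A push of about 8 N on a buffer shifts its end, the drawer turning about a point 55 mm beyond its middle.
- pad_right (a point): The same on the right, 80 mm to -y of the middle. The drawer has only little play in skew: one end can lead the other by some 1.5 to 5 mm, differing by side and start; then it binds and the push climbs steeply without motion, up to 20 N, where (as with a push on the middle) both ends would slip, too much for the board. So push an end until the force passes 11 N or so, then change ends; it stays as left.
- mallet: Small wooden mallet standing on its head, 0.2 kg. Origin: centre of the underside of the head. Head: block 66 mm long (its x, rubber striking faces at x = +33 and -33 mm), 34 mm wide (y), 34 mm high. Handle: straight bar rising from the middle of the head, 20 mm (x) by 16 mm (y), from 34 to 91 mm above the underside; take it from above across its 16 mm, close above the head, with a firm grip.
- clip_dish: Bystander: small brass dish of clips, 68 mm across, 24 mm high, origin at the centre of its underside.
- eraser: Bystander: eraser in a blue sleeve, 48 x 23 x 13 mm, origin at the centre of its underside.
- stapler: Bystander: red stapler, 148 x 37 x 40 mm, long along its x, origin at the centre of its underside.
There are look-alikes about, which are no part of the job. Of the things that look like the mallet, the smaller one is meant.

How it is judged:
On the way, in this order (a step that is already met when the one before it is completed fails the run):
1. the mallet is lifted clear of the desk (height (world z) of mallet above 0.03 m), for 0.2 s.
2. both ends of the drawer front stand 12 mm or more off the box, mallet still in hand (x of each of pad_left, pad_right in the frame of case below -0.074 m and height (world z) of mallet above 0.03 m), for 0.2 s.
At the end, for the whole second after the job is handed in: The gap behind the drawer's front board is 12 to 25 mm at both buffers, and the mallet stands upright on its head on the desk (within 0.15 rad, underside below 12 mm), at rest, not touching the box or its drawer (x of pad_left in the frame of case between -0.087 and -0.074 m and x of pad_right in the frame of case between -0.087 and -0.074 m and height (world z) of mallet below 0.012 m and angle between mallet's own z axis and vertical below 0.15 rad and linear speed of mallet below 0.02 m/s and contact force between mallet and case below 0.1 N).
It fails at once if the drawer is loaded with more than 14 N (contact force between drawer and anything else above 14 N).
It fails at once if the robot itself (fingers or arm) pushes or pulls the drawer (contact force between drawer and the fingers above 1 N or contact force between drawer and the arm above 1 N).
It fails at once if the clip dish is moved by more than 20 mm (distance of clip_dish from where it was at the start of the episode above 0.02 m).
It fails at once if the eraser is moved by more than 20 mm (distance of eraser from where it was at the start of the episode above 0.02 m).
It fails at once if the stapler is moved by more than 20 mm (distance of stapler from where it was at the start of the episode above 0.02 m).
It also fails if it takes over 72 s, if anything falls off the work surface, if the arm or the gripper's body presses on something with over 40 N, if the wrist force passes 120 N, or if a joint passes its speed limit or range.

## Working session

There is one attempt and no reset: what is moved stays moved. The work goes in short steps, Python scripts to look and compute and a tool call to move; the robot and the scene stay as the last step left them, time stands still between calls to the robot, and variables do not carry over. Pictures are saved under pics/ and viewed, at most 11 in all, crops included, and the job is handed in when it is done.

Besides the shell and the picture viewer there is one more tool, called after "Emit:" by a JSON object that holds its "op" and its "data", one argument or row to a line. drive_tool: Moves the arm, as the interface text tells. Shifts and turns lie within -1 to 1; 1 stands for 250 mm of shift or 0.5 rad of turn. Its arguments: {"type":"object","properties":{"slide":{"type":"array","items":{"type":"array","items":{"type":"number"}}},"rotation":{"type":"array","items":{"type":"array","items":{"type":"number"}}},"gripper":{"type":"number"}},"required":["slide","rotation"]}

```bash
mkdir -p pics
cat > h.py <<'E'
import numpy as np,cv2
from scipy.spatial.transform import Rotation as R
from workcell import bot
def shot(n,f):
    c=bot.camera(n); np.savez('pics/'+f+'.npz',**c); cv2.imwrite('pics/'+f+'.png',c['image'][:,:,::-1]); return c
def ld(f): return dict(np.load('pics/'+f+'.npz'))
def world(c,u,v,z=None):
    """pixel->world using depth (z None) or plane z"""
    K=c['camera_matrix'];xd=(u-K[0,2])/K[0,0];yd=(v-K[1,2])/K[1,1];k=float(c['k1'])
    x,y=xd,yd
    for _ in range(20):
        s=1+k*(x*x+y*y); x,y=xd/s,yd/s
    Rm=R.from_quat(c['orientation']).as_matrix();d=Rm@np.array([x,-y,-1.]);o=c['xyz']
    if z is None: t=float(c['z_map'][int(round(v)),int(round(u))])
    else: t=(z-o[2])/d[2]
    return o+t*d
E
python3 - <<'E'
from h import *
a=shot('top','top0');b=shot('scene','sc0')
cv2.imwrite('pics/both.png',np.vstack([a['image'],b['image']])[:,:,::-1][:, :])
o=bot.get_obs();print(o)
for c in(a,b):print(c['xyz'],c['orientation'],c['camera_matrix'],c['k1'])
E
```

```text
{'clock': 0.1, 'joint_pos': array([-1.17704156e+00,  2.41384519e-01,  3.89701245e-03,  1.33520297e+00,
       -1.17220603e-05,  1.57080186e+00]), 'joint_vel': array([-5.87076472e-04, -7.00825082e-04,  3.97183074e-03, -1.32930009e-05,
        1.65669529e-04,  4.73419395e-04]), 'tau': array([-3.44622549e-04, -3.73137581e+01,  2.53010219e+01,  1.08775546e-02,
       -7.48656748e-05, -2.64129007e-06]), 'eef_pos': array([ 0.19161544, -0.46123207,  0.23049309]), 'tool_rot': array([ 9.80682266e-01,  1.95605203e-01, -1.91006031e-04, -9.27633656e-04]), 'ft_force': array([ 0.06456397, -0.18152495,  0.21644114]), 'ft_torque': array([-0.0017274 , -0.04260817,  0.01700135]), 'grasp_force': 0.0, 'grip_width': 0.08558794372036073}
[ 0.48786575 -0.05668942  0.91608845] [-0.03750314  0.03333885  0.715822   -0.69647749] [[387.65691855   0.         257.31297589]
 [  0.         387.65691855 191.54423512]
 [  0.           0.           1.        ]] -0.037437282842059265
[ 0.47565266 -0.45704024  0.86263889] [ 0.23701708 -0.0271405  -0.13122496  0.96221947] [[426.79810882   0.         259.28802452]
 [  0.         426.79810882 200.36503241]
 [  0.           0.           1.        ]] -0.16451839134781085
```

View pics/top0.png

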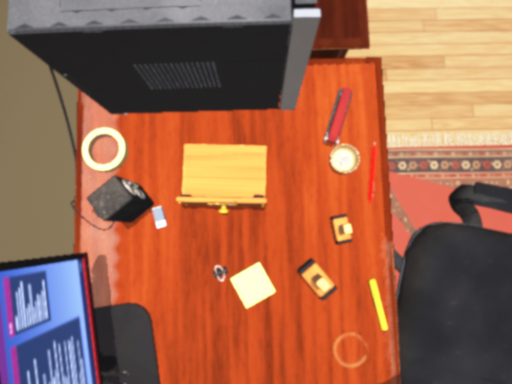

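View pics/sc0.png

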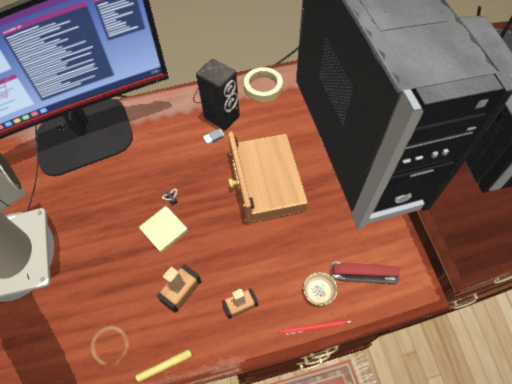

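The top view shows the box at about (224,175) with the front board along rows 195–208. The small mallet is at (342,229) and the big look-alike at (317,279). The dish is at (345,158), and the tower stands behind the box.

Run:
```python
from h import *
a=ld('top0')
im=a['image'][:,:,::-1]
A=cv2.resize(im[130:220,170:280],None,fx=5,fy=5,interpolation=cv2.INTER_CUBIC)
B=cv2.resize(im[205:250,320:365],None,fx=5,fy=5,interpolation=cv2.INTER_CUBIC)
out=np.zeros((450,790,3),np.uint8);out[:450,:550]=A;out[:225,555:780]=B;cv2.imwrite('pics/crop.png',out)
for u,v in [(342,229),(345,228),(317,279),(224,165),(200,175),(250,175),(224,204),(345,158),(337,115),(150,60),(200,90),(300,80),(120,200)]:print(u,v,world(a,u,v).round(3))
# box top points
P=[]
for v in range(130,220):
  for u in range(165,285):
    p=world(a,u,v)
    P.append((u,v,*p))
P=np.array(P);np.save('pics/P.npy',P)
for lo,hi in((.036,.056),(.08,.1)):
  m=(P[:,4]>lo)&(P[:,4]<hi);q=P[m][:,2:4].astype(np.float32)
  print(m.sum(),np.median(P[m][:,4]),cv2.minAreaRect(q),cv2.boxPoints(cv2.minAreaRect(q)))
```

```text
342 229 [ 0.486 -0.235  0.066]
345 228 [ 0.488 -0.237  0.088]
317 279 [ 0.384 -0.172  0.096]
224 165 [0.638 0.021 0.048]
200 175 [0.617 0.077 0.045]
250 175 [ 0.614 -0.037  0.044]
224 204 [0.548 0.021 0.071]
345 158 [ 0.653 -0.262  0.012]
337 115 [ 0.75  -0.243  0.039]
150 60 [0.777 0.12  0.297]
200 90 [0.777 0.059 0.15 ]
300 80 [ 0.779 -0.143  0.183]
120 200 [0.554 0.215 0.166]
4382 0.045580718232085815 ((0.6093853712081909, 0.02267305552959442), (0.19018685817718506, 0.15547969937324524), 86.91291809082031) [[ 0.5266372  -0.0680958 ]
 [ 0.6818913  -0.07646896]
 [ 0.69213355  0.11344191]
 [ 0.5368794   0.12181507]]
524 0.08890136778008434 ((0.5584796667098999, 0.025798581540584564), (0.19425654411315918, 0.01955544389784336), 87.05130004882812) [[ 0.5437184  -0.07069811]
 [ 0.563248   -0.07170407]
 [ 0.57324094  0.12229528]
 [ 0.55371135  0.12330124]]
```

View pics/crop.png

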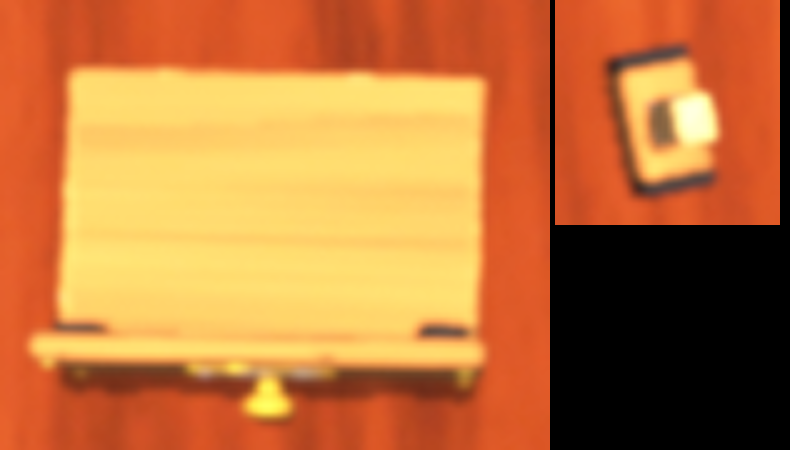

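The crop shows the box front with the black buffers at crop (80,328) and (445,332). The small mallet's handle top is at crop (695,118), and its head runs roughly along the image vertical.

```bash
cat >> h.py <<'E'
def plan(target,yaw,p=None,q=None):
    """shift (in units) and turn to reach target with tool down at yaw"""
    o=bot.get_obs(); p=o['eef_pos'] if p is None else p; r=R.from_quat(o['tool_rot'])
    s=r.inv().apply(np.array(target)-p)/.25
    tgt=R.from_euler('z',yaw)*R.from_euler('x',np.pi)
    v=(r.inv()*tgt).as_rotvec()/.5
    print('slide',s.round(4),'rot',v.round(3)); return s,v
E
python3 - <<'E'
from h import *
a=ld('top0')
f=lambda x,y:(320+(x-555)/5,205+y/5)
h=world(a,*f(695,118),z=.091);print('handle',h)
# head corners: top face right side approx, ends of dark strips
P=[world(a,*f(x,y),z=.034) for x,y in((690,52),(716,180))]
print(P);d=P[0]-P[1];print('yaw',np.arctan2(d[1],d[0]),np.linalg.norm(d))
Q=[world(a,*f(x,y),z=.0) for x,y in((612,65),(640,194))];d=Q[0]-Q[1];print(Q,np.arctan2(d[1],d[0]),np.linalg.norm(d))
# depth segmentation of head top
pts=np.array([world(a,u,v) for v in range(210,248) for u in range(326,356)])
for lo,hi in((.026,.044),(.082,.1)):
  m=(pts[:,2]>lo)&(pts[:,2]<hi);print(m.sum(),cv2.minAreaRect(pts[m][:,:2].astype(np.float32)),np.median(pts[m],0))
yaw=.15
plan([h[0],h[1],.11],yaw)
E
```

```text
handle [ 0.48662818 -0.24302812  0.091     ]
[array([ 0.51647617, -0.25508829,  0.034     ]), array([ 0.45837072, -0.2640624 ,  0.034     ])]
yaw 0.15323436850034822 0.05879436497027144
[array([ 0.51249907, -0.22557075,  0.        ]), array([ 0.45175178, -0.23601903,  0.        ])] 0.17032917604086018 0.06163927258921991
350 ((0.4870670735836029, -0.2429557889699936), (0.06548435986042023, 0.034919023513793945), 9.627668380737305) [ 0.48747995 -0.23882883  0.03345759]
76 ((0.48688042163848877, -0.2429133802652359), (0.020041435956954956, 0.016215290874242783), 10.31494426727295) [ 0.48774155 -0.24160153  0.09041677]
slide [ 1.4246 -0.3524  0.4826] rot [-0.004  0.     0.487]
```

Emit:
{"op": "drive_tool", "data": {
  "slide": [
    [0.25,-0.06,0],
    [0.5,-0.12,0],
    [0.7,-0.17,0],
    [0.9,-0.22,0],
    [0.98,-0.24,0.05],
    [0.98,-0.24,0.1],
    [0.98,-0.24,0.1],
    [0.98,-0.24,0.1]
  ],
  "rotation": [
    [0,0,0.1],
    [0,0,0.2],
    [0,0,0.3],
    [0,0,0.4],
    [0,0,0.447],
    [0,0,0.447],
    [0,0,0.447],
    [0,0,0.447]
  ],
  "gripper": 1
}}

```text
clock: 1.1
eef_pos: [0.3943, -0.313, 0.2064]
tool_rot: [0.996, 0.084, -0.0, -0.0]
ft_force: [0.6, 0.3, -0.3]
grip_width: 0.0853
grasp_force: 0.0
```

Run:
```python
from h import *
plan([.487,-.243,.15],.172)
plan([.487,-.243,.036],.172)
```

```text
slide [ 0.4128 -0.2138  0.2254] rot [-0.     0.001 -0.007]
slide [ 0.413  -0.2137  0.6814] rot [-0.     0.001 -0.007]
```

Emit:
{"op": "drive_tool", "data": {
  "slide": [
    [0.2,-0.1,0.1],
    [0.4,-0.2,0.2],
    [0.413,-0.214,0.22],
    [0.413,-0.214,0.22],
    [0.413,-0.214,0.35],
    [0.413,-0.214,0.5],
    [0.413,-0.214,0.62],
    [0.413,-0.214,0.68]
  ],
  "rotation": [
    [0,0,0],
    [0,0,0],
    [0,0,0],
    [0,0,0],
    [0,0,0],
    [0,0,0],
    [0,0,0],
    [0,0,0]
  ]
}}

```text
clock: 2.1
eef_pos: [0.4863, -0.2434, 0.0359]
tool_rot: [0.996, 0.084, -0.0, -0.0]
ft_force: [0.3, 0.2, -0.3]
grip_width: 0.0852
grasp_force: 0.0
```

Emit:
{"op": "drive_tool", "data": {
  "slide": [
    [0,0,0],
    [0,0,0],
    [0,0,0],
    [0,0,0],
    [0,0,0],
    [0,0,0],
    [0,0,0],
    [0,0,0]
  ],
  "rotation": [
    [0,0,0],
    [0,0,0],
    [0,0,0],
    [0,0,0],
    [0,0,0],
    [0,0,0],
    [0,0,0],
    [0,0,0]
  ],
  "gripper": 0
}}

```text
clock: 3.1
eef_pos: [0.4884, -0.2423, 0.0372]
tool_rot: [0.996, 0.085, 0.001, 0.0]
ft_force: [0.1, 0.5, 5.1]
grip_width: 0.0154
grasp_force: 60.8
```

Run:
```python
from h import *
o=bot.get_obs();print(o['eef_pos'],o['ft_force'],o['grip_width'],o['grasp_force'])
shot('wrist','w1')
```

```text
[ 0.4884227  -0.24231219  0.03723502] [0.08775237 0.48961992 5.07338187] 0.015412903929930565 60.78868389129639
```

View pics/w1.png

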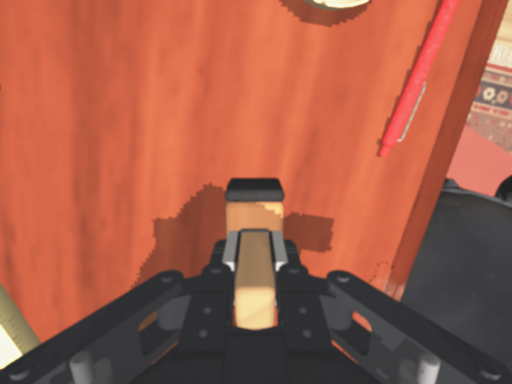

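The mallet is gripped, with the fingertips resting on its head. Next I lift it and carry it over the box behind the right buffer.

Emit:
{"op": "drive_tool", "data": {
  "slide": [
    [0,0,-0.2],
    [0,0,-0.4],
    [0.05,-0.05,-0.55],
    [0.2,-0.2,-0.55],
    [0.35,-0.36,-0.55],
    [0.5,-0.52,-0.55],
    [0.63,-0.65,-0.55],
    [0.63,-0.65,-0.55]
  ],
  "rotation": [
    [0,0,0],
    [0,0,0],
    [0,0,0.1],
    [0,0,0.2],
    [0,0,0.3],
    [0,0,0.4],
    [0,0,0.452],
    [0,0,0.452]
  ]
}}

```text
clock: 4.15
eef_pos: [0.6165, -0.0518, 0.1724]
tool_rot: [1.0, -0.025, -0.001, -0.0]
ft_force: [-1.1, -0.2, -1.5]
grip_width: 0.0153
grasp_force: 60.1
```

Run:
```python
from h import *
o=bot.get_obs();print(o['eef_pos'],o['ft_force'],R.from_quat(o['tool_rot']).as_euler('zyx'))
c=shot('scene','s2');im=c['image'][:,:,::-1]
t=shot('top','t2')['image'][:,:,::-1]
plan([.614,-.055,.090],-.054)
A=cv2.resize(im[120:225,190:320],None,fx=4,fy=4,interpolation=cv2.INTER_CUBIC)
cv2.imwrite('pics/s2c.png',A)
```

```text
[ 0.61645501 -0.05184794  0.17236927] [-1.12766246 -0.21792094 -1.47697316] [ 5.04515135e-02 -1.25177689e-03 -3.14085665e+00]
slide [-0.0022  0.0009  0.3305] rot [ 0.001  0.005 -0.001]
```

View pics/s2c.png

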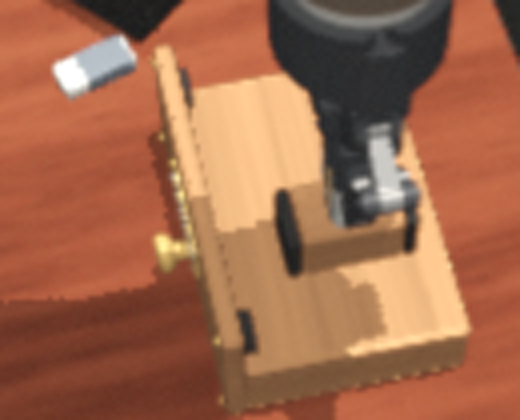

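Both buffers are visible behind the board, and the mallet is held squarely above the box. I lower it now.

Emit:
{"op": "drive_tool", "data": {
  "slide": [
    [0,0,0.1],
    [0,0,0.2],
    [0,0,0.3],
    [0,0,0.33],
    [0,0,0.33],
    [-0.01,0,0.33],
    [-0.02,0,0.33],
    [-0.03,0,0.33]
  ],
  "rotation": [
    [0,0,0],
    [0,0,0],
    [0,0,0],
    [0,0,0],
    [0,0,0],
    [0,0,0],
    [0,0,0],
    [0,0,0]
  ]
}}

```text
clock: 5.25
eef_pos: [0.6081, -0.0548, 0.0921]
tool_rot: [1.0, -0.028, 0.001, 0.0]
ft_force: [0.3, -1.2, -0.8]
grip_width: 0.0151
grasp_force: 60.1
```

Run:
```python
from h import *
o=bot.get_obs();print(o['eef_pos'],o['ft_force'])
c=shot('scene','s3');im=c['image'][:,:,::-1]
o=bot.get_obs();print(o['eef_pos'],o['ft_force'])
A=cv2.resize(im[120:225,220:320],None,fx=5,fy=5,interpolation=cv2.INTER_CUBIC)
cv2.imwrite('pics/s3c.png',A)
```

```text
[ 0.60813188 -0.05481376  0.09206289] [ 0.33315825 -1.15228718 -0.78257955]
[ 0.60764317 -0.05473854  0.09186351] [-0.83930009  0.50404209 -1.26953832]
```

View pics/s3c.png

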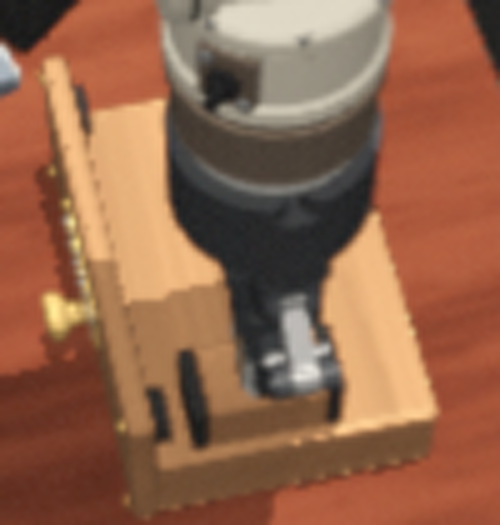

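The mallet face (crop 190,400) sits a few mm behind the right buffer (160,410). I creep in from here.

Emit:
{"op": "drive_tool", "data": {
  "slide": [
    [-0.004,0,0],
    [-0.008,0,0],
    [-0.012,0,0],
    [-0.016,0,0],
    [-0.018,0,0],
    [-0.02,0,0],
    [-0.02,0,0],
    [-0.02,0,0]
  ],
  "rotation": [
    [0,0,0],
    [0,0,0],
    [0,0,0],
    [0,0,0],
    [0,0,0],
    [0,0,0],
    [0,0,0],
    [0,0,0]
  ]
}}

```text
clock: 6.3
eef_pos: [0.603, -0.0545, 0.0913]
tool_rot: [1.0, -0.028, 0.0, -0.0]
ft_force: [0.2, 0.1, -1.5]
grip_width: 0.0152
grasp_force: 60.1
```

Emit:
{"op": "drive_tool", "data": {
  "slide": [
    [-0.001,0,0],
    [-0.002,0,0],
    [-0.003,0,0],
    [-0.004,0,0],
    [-0.005,0,0],
    [-0.006,0,0],
    [-0.006,0,0],
    [-0.006,0,0]
  ],
  "rotation": [
    [0,0,0],
    [0,0,0],
    [0,0,0],
    [0,0,0],
    [0,0,0],
    [0,0,0],
    [0,0,0],
    [0,0,0]
  ]
}}

```text
clock: 7.3
eef_pos: [0.6015, -0.0545, 0.0913]
tool_rot: [1.0, -0.028, 0.0, 0.0]
ft_force: [-0.1, -0.3, -1.9]
grip_width: 0.0151
grasp_force: 60.1
```

Emit:
{"op": "drive_tool", "data": {
  "slide": [
    [-0.002,0,0],
    [-0.004,0,0],
    [-0.005,0,0],
    [-0.006,0,0],
    [-0.007,0,0],
    [-0.008,0,0],
    [-0.008,0,0],
    [-0.008,0,0]
  ],
  "rotation": [
    [0,0,0],
    [0,0,0],
    [0,0,0],
    [0,0,0],
    [0,0,0],
    [0,0,0],
    [0,0,0],
    [0,0,0]
  ]
}}

```text
clock: 8.3
eef_pos: [0.6002, -0.0544, 0.0915]
tool_rot: [1.0, -0.028, 0.001, 0.0]
ft_force: [5.3, 0.1, -4.0]
grip_width: 0.0154
grasp_force: 59.8
```

Emit:
{"op": "drive_tool", "data": {
  "slide": [
    [-0.001,0,0],
    [-0.002,0,0],
    [-0.003,0,0],
    [-0.004,0,0],
    [-0.004,0,0],
    [-0.004,0,0],
    [-0.004,0,0],
    [-0.004,0,0]
  ],
  "rotation": [
    [0,0,0],
    [0,0,0],
    [0,0,0],
    [0,0,0],
    [0,0,0],
    [0,0,0],
    [0,0,0],
    [0,0,0]
  ]
}}

```text
clock: 9.3
eef_pos: [0.6, -0.0543, 0.0916]
tool_rot: [1.0, -0.028, 0.002, 0.0]
ft_force: [6.5, -0.0, -5.0]
grip_width: 0.0155
grasp_force: 59.6
```

Emit:
{"op": "drive_tool", "data": {
  "slide": [
    [-0.001,0,0.001],
    [-0.002,0,0.002],
    [-0.003,0,0.002],
    [-0.003,0,0.002],
    [-0.003,0,0.002],
    [-0.003,0,0.002],
    [-0.003,0,0.002],
    [-0.003,0,0.002]
  ],
  "rotation": [
    [0,0,0],
    [0,0,0],
    [0,0,0],
    [0,0,0],
    [0,0,0],
    [0,0,0],
    [0,0,0],
    [0,0,0]
  ]
}}

```text
clock: 10.3
eef_pos: [0.5999, -0.0544, 0.0917]
tool_rot: [1.0, -0.028, 0.002, 0.0]
ft_force: [7.5, -0.4, -3.5]
grip_width: 0.0153
grasp_force: 59.7
```

Emit:
{"op": "drive_tool", "data": {
  "slide": [
    [-0.001,0,0],
    [-0.002,0,0],
    [-0.003,0,0],
    [-0.004,0,0],
    [-0.004,0,0],
    [-0.004,0,0],
    [-0.004,0,0],
    [-0.004,0,0]
  ],
  "rotation": [
    [0,0,0],
    [0,0,0],
    [0,0,0],
    [0,0,0],
    [0,0,0],
    [0,0,0],
    [0,0,0],
    [0,0,0]
  ]
}}

```text
clock: 11.3
eef_pos: [0.5992, -0.0544, 0.0917]
tool_rot: [1.0, -0.028, 0.003, 0.0]
ft_force: [7.6, 0.2, -4.3]
grip_width: 0.0154
grasp_force: 59.7
```

Emit:
{"op": "drive_tool", "data": {
  "slide": [
    [-0.001,0,0],
    [-0.002,0,0],
    [-0.003,0,0],
    [-0.004,0,0],
    [-0.005,0,0],
    [-0.006,0,0],
    [-0.006,0,0],
    [-0.006,0,0]
  ],
  "rotation": [
    [0,0,0],
    [0,0,0],
    [0,0,0],
    [0,0,0],
    [0,0,0],
    [0,0,0],
    [0,0,0],
    [0,0,0]
  ]
}}

```text
clock: 12.3
eef_pos: [0.598, -0.0544, 0.0918]
tool_rot: [1.0, -0.028, 0.003, 0.0]
ft_force: [8.3, -0.2, -4.8]
grip_width: 0.0152
grasp_force: 59.6
```

Emit:
{"op": "drive_tool", "data": {
  "slide": [
    [-0.001,0,0],
    [-0.002,0,0],
    [-0.003,0,0],
    [-0.004,0,0],
    [-0.005,0,0],
    [-0.005,0,0],
    [-0.005,0,0],
    [-0.005,0,0]
  ],
  "rotation": [
    [0,0,0],
    [0,0,0],
    [0,0,0],
    [0,0,0],
    [0,0,0],
    [0,0,0],
    [0,0,0],
    [0,0,0]
  ]
}}

```text
clock: 13.3
eef_pos: [0.5971, -0.0544, 0.0918]
tool_rot: [1.0, -0.028, 0.003, 0.0]
ft_force: [8.6, -0.8, -5.1]
grip_width: 0.0153
grasp_force: 59.6
```

Emit:
{"op": "drive_tool", "data": {
  "slide": [
    [-0.001,0,0.001],
    [-0.002,0,0.002],
    [-0.003,0,0.003],
    [-0.004,0,0.003],
    [-0.005,0,0.003],
    [-0.005,0,0.003],
    [-0.005,0,0.003],
    [-0.005,0,0.003]
  ],
  "rotation": [
    [0,0,0],
    [0,0,0],
    [0,0,0],
    [0,0,0],
    [0,0,0],
    [0,0,0],
    [0,0,0],
    [0,0,0]
  ]
}}

```text
clock: 14.3
eef_pos: [0.5968, -0.0544, 0.0919]
tool_rot: [1.0, -0.028, 0.004, 0.0]
ft_force: [10.5, -0.8, -3.3]
grip_width: 0.0153
grasp_force: 59.7
```

Right end is binding, about 4 mm out. Now the left end.

Emit:
{"op": "drive_tool", "data": {
  "slide": [
    [0.05,0,0],
    [0.08,-0.1,0],
    [0.08,-0.3,0],
    [0.08,-0.5,0],
    [0.08,-0.64,0],
    [0.08,-0.64,0],
    [0.07,-0.64,0],
    [0.06,-0.64,0]
  ],
  "rotation": [
    [0,0,0],
    [0,0,0],
    [0,0,0],
    [0,0,0],
    [0,0,0],
    [0,0,0],
    [0,0,0],
    [0,0,0]
  ]
}}

```text
clock: 15.3
eef_pos: [0.6192, 0.0446, 0.09]
tool_rot: [0.999, 0.025, -0.002, -0.024]
ft_force: [-0.5, -0.3, -1.7]
grip_width: 0.0155
grasp_force: 60.1
```

Run:
```python
from h import *
c=shot('scene','s4');im=c['image'][:,:,::-1]
o=bot.get_obs();print(o['eef_pos'],o['ft_force'])
A=cv2.resize(im[120:225,220:320],None,fx=5,fy=5,interpolation=cv2.INTER_CUBIC)
t=cv2.resize(shot('top','t4')['image'][130:220,170:280,::-1],None,fx=5,fy=5,interpolation=cv2.INTER_CUBIC)
cv2.imwrite('pics/s4c.png',A);cv2.imwrite('pics/t4c.png',t)
```

```text
[0.6187819  0.04472393 0.09002997] [-0.31899539 -0.04310684 -1.30441074]
```

View pics/s4c.png

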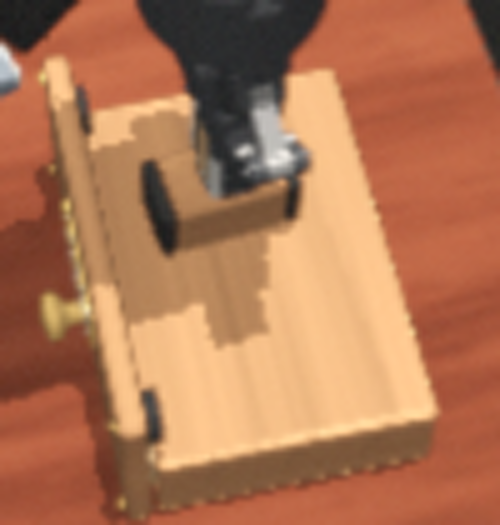

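The mallet stopped at about half way and yawed and tilted slightly, which looks like a joint limit. Checking the joints.

Run:
```python
from h import *
o=bot.get_obs();print(o['joint_pos'].round(3),o['tool_rot'])
M=R.from_quat(o['tool_rot']).as_matrix();print(M.round(3))
plan([.6192,.104,.09],-.054)
```

```text
[0.048 0.568 0.121 1.127 0.048 3.141] [ 0.99940626  0.02452626 -0.00212079 -0.02410575]
[[ 0.999  0.049 -0.005]
 [ 0.049 -0.998  0.048]
 [-0.003 -0.048 -0.999]]
slide [ 0.0125 -0.2373  0.0117] rot [-0.096  0.011  0.206]
```

Joint 6 is at its limit, so the left pad can't be reached in this grasp. I'll raise the mallet and make a half turn to strike with its other face.

Emit:
{"op": "drive_tool", "data": {
  "slide": [
    [0.02,0,-0.1],
    [0.04,0,-0.2],
    [0.04,0,-0.2],
    [0.04,0,-0.2],
    [0.04,0,-0.2],
    [0.04,0,-0.2],
    [0.04,0,-0.2],
    [0.04,0,-0.2]
  ],
  "rotation": [
    [0,0,0],
    [0,0,-0.1],
    [0,0,-0.4],
    [0,0,-0.7],
    [0,0,-1],
    [0,0,-1],
    [0,0,-1],
    [0,0,-1]
  ]
}}

```text
clock: 16.4
eef_pos: [0.6297, 0.0428, 0.14]
tool_rot: [0.962, 0.271, 0.004, -0.024]
ft_force: [-0.4, 0.1, -0.9]
grip_width: 0.0152
grasp_force: 60.0
```

Run:
```python
from h import *
o=bot.get_obs();print(o['joint_pos'].round(3),o['eef_pos'])
M=R.from_quat(o['tool_rot']).as_matrix();print(M.round(3),np.arctan2(M[1,0],M[0,0]))
```

```text
[0.045 0.551 0.229 1.251 0.048 2.638] [0.62970908 0.04278845 0.14000832]
[[ 0.854  0.521 -0.005]
 [ 0.521 -0.852  0.048]
 [ 0.021 -0.044 -0.999]] 0.547745265842612
```

Run:
```python
from h import *
plan([.6297,.0428,.14],.548+.495)
```

```text
slide [-0.     -0.0001  0.    ] rot [-0.075 -0.063 -0.989]
```

Emit:
{"op": "drive_tool", "data": {
  "slide": [
    [0,0,0],
    [0,0,0],
    [0,0,0],
    [0,0,0],
    [0,0,0],
    [0,0,0],
    [0,0,0],
    [0,0,0]
  ],
  "rotation": [
    [-0.02,-0.016,-0.25],
    [-0.04,-0.032,-0.5],
    [-0.056,-0.047,-0.75],
    [-0.075,-0.063,-0.989],
    [-0.075,-0.063,-0.989],
    [-0.075,-0.063,-0.989],
    [-0.075,-0.063,-0.989],
    [-0.075,-0.063,-0.989]
  ]
}}

```text
clock: 17.4
eef_pos: [0.6297, 0.0429, 0.14]
tool_rot: [0.867, 0.498, -0.0, -0.0]
ft_force: [0.0, 0.4, -0.7]
grip_width: 0.0155
grasp_force: 60.0
```

Emit:
{"op": "drive_tool", "data": {
  "slide": [
    [0,0,0],
    [0,0,0],
    [0,0,0],
    [0,0,0],
    [0,0,0],
    [0,0,0],
    [0,0,0],
    [0,0,0]
  ],
  "rotation": [
    [0,0,-0.3],
    [0,0,-0.6],
    [0,0,-0.9],
    [0,0,-1],
    [0,0,-1],
    [0,0,-1],
    [0,0,-1],
    [0,0,-1]
  ]
}}

```text
clock: 18.4
eef_pos: [0.6297, 0.043, 0.14]
tool_rot: [0.717, 0.698, -0.0, -0.0]
ft_force: [-0.6, 0.2, -1.9]
grip_width: 0.0154
grasp_force: 60.1
```

Emit:
{"op": "drive_tool", "data": {
  "slide": [
    [0,0,0],
    [0,0,0],
    [0,0,0],
    [0,0,0],
    [0,0,0],
    [0,0,0],
    [0,0,0],
    [0,0,0]
  ],
  "rotation": [
    [0,0,-0.3],
    [0,0,-0.6],
    [0,0,-0.9],
    [0,0,-1],
    [0,0,-1],
    [0,0,-1],
    [0,0,-1],
    [0,0,-1]
  ]
}}

```text
clock: 19.4
eef_pos: [0.6297, 0.043, 0.14]
tool_rot: [0.522, 0.853, -0.0, -0.0]
ft_force: [-0.2, 0.3, -1.7]
grip_width: 0.0153
grasp_force: 60.1
```

Emit:
{"op": "drive_tool", "data": {
  "slide": [
    [0,0,0],
    [0,0,0],
    [0,0,0],
    [0,0,0],
    [0,0,0],
    [0,0,0],
    [0,0,0],
    [0,0,0]
  ],
  "rotation": [
    [0,0,-0.3],
    [0,0,-0.6],
    [0,0,-0.9],
    [0,0,-1],
    [0,0,-1],
    [0,0,-1],
    [0,0,-1],
    [0,0,-1]
  ]
}}

```text
clock: 20.4
eef_pos: [0.6297, 0.043, 0.14]
tool_rot: [0.294, 0.956, -0.0, -0.0]
ft_force: [-0.2, -0.4, -1.7]
grip_width: 0.0151
grasp_force: 60.1
```

Run:
```python
from h import *
o=bot.get_obs();print(o['joint_pos'].round(3),o['eef_pos'])
plan([.618,.105,.14],np.pi-.054)
plan([.618,.105,.090],np.pi-.054)
```

```text
[ 0.068  0.549  0.227  1.248 -0.     0.666] [0.62971321 0.04295722 0.13999451]
slide [ 0.1784  0.1788 -0.    ] rot [-0.    -0.    -1.087]
slide [0.1783 0.1788 0.2   ] rot [-0.    -0.    -1.087]
```

Emit:
{"op": "drive_tool", "data": {
  "slide": [
    [0.08,0.08,0],
    [0.16,0.16,0],
    [0.178,0.179,0.05],
    [0.178,0.179,0.12],
    [0.178,0.179,0.2],
    [0.178,0.179,0.2],
    [0.178,0.179,0.2],
    [0.178,0.179,0.2]
  ],
  "rotation": [
    [0,0,-0.3],
    [0,0,-0.6],
    [0,0,-0.9],
    [0,0,-1],
    [0,0,-1],
    [0,0,-1],
    [0,0,-1],
    [0,0,-1]
  ]
}}

```text
clock: 21.4
eef_pos: [0.619, 0.1051, 0.0913]
tool_rot: [0.049, 0.999, 0.0, 0.001]
ft_force: [-1.0, 0.2, -0.8]
grip_width: 0.015
grasp_force: 60.0
```

Run:
```python
from h import *
c=shot('scene','s5');im=c['image'][:,:,::-1]
plan([.612,.105,.090],np.pi-.054)
A=cv2.resize(im[115:225,220:310],None,fx=5,fy=5,interpolation=cv2.INTER_CUBIC)
cv2.imwrite('pics/s5c.png',A)
```

```text
slide [ 0.0274 -0.0029  0.0046] rot [ 0.001  0.004 -0.087]
```

View pics/s5c.png

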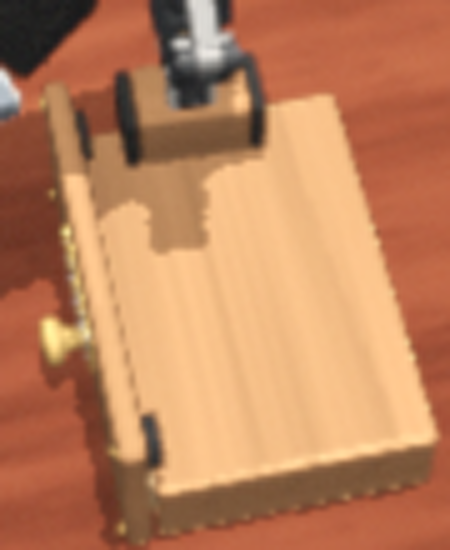

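The left buffer (crop 85,135) is about 12 mm ahead of the mallet face (120,120), and the heights line up. Approaching.

Emit:
{"op": "drive_tool", "data": {
  "slide": [
    [0.01,0,0.002],
    [0.02,0,0.002],
    [0.03,0,0.002],
    [0.036,-0.001,0.002],
    [0.036,-0.001,0.002],
    [0.036,-0.001,0.002],
    [0.036,-0.001,0.002],
    [0.036,-0.001,0.002]
  ],
  "rotation": [
    [0,0,-0.05],
    [0,0,-0.087],
    [0,0,-0.087],
    [0,0,-0.087],
    [0,0,-0.087],
    [0,0,-0.087],
    [0,0,-0.087],
    [0,0,-0.087]
  ]
}}

```text
clock: 22.45
eef_pos: [0.6092, 0.1056, 0.0895]
tool_rot: [0.027, 1.0, -0.0, -0.0]
ft_force: [-0.1, 0.1, -1.6]
grip_width: 0.0153
grasp_force: 60.0
```

Emit:
{"op": "drive_tool", "data": {
  "slide": [
    [0.002,0,0],
    [0.004,0,0],
    [0.006,0,0],
    [0.008,0,0],
    [0.01,0,0],
    [0.012,0,0],
    [0.012,0,0],
    [0.012,0,0]
  ],
  "rotation": [
    [0,0,0],
    [0,0,0],
    [0,0,0],
    [0,0,0],
    [0,0,0],
    [0,0,0],
    [0,0,0],
    [0,0,0]
  ]
}}

```text
clock: 23.45
eef_pos: [0.6061, 0.1058, 0.0895]
tool_rot: [0.027, 1.0, -0.0, -0.0]
ft_force: [0.4, -0.1, -1.5]
grip_width: 0.0155
grasp_force: 60.0
```

Emit:
{"op": "drive_tool", "data": {
  "slide": [
    [0.004,0,0],
    [0.006,0,0],
    [0.008,0,0],
    [0.01,0,0],
    [0.012,0,0],
    [0.014,0,0],
    [0.015,0,0],
    [0.015,0,0]
  ],
  "rotation": [
    [0,0,0],
    [0,0,0],
    [0,0,0],
    [0,0,0],
    [0,0,0],
    [0,0,0],
    [0,0,0],
    [0,0,0]
  ]
}}

```text
clock: 24.45
eef_pos: [0.604, 0.1059, 0.0898]
tool_rot: [0.027, 1.0, -0.0, 0.002]
ft_force: [5.8, -1.5, -5.7]
grip_width: 0.0156
grasp_force: 59.6
```

Emit:
{"op": "drive_tool", "data": {
  "slide": [
    [0.001,0,0.001],
    [0.003,0,0.002],
    [0.004,0,0.003],
    [0.005,0,0.003],
    [0.006,0,0.003],
    [0.007,0,0.003],
    [0.008,0,0.003],
    [0.008,0,0.003]
  ],
  "rotation": [
    [0,0,0],
    [0,0,0],
    [0,0,0],
    [0,0,0],
    [0,0,0],
    [0,0,0],
    [0,0,0],
    [0,0,0]
  ]
}}

```text
clock: 25.45
eef_pos: [0.6033, 0.1059, 0.0899]
tool_rot: [0.027, 1.0, -0.0, 0.003]
ft_force: [7.5, -0.7, -4.9]
grip_width: 0.0156
grasp_force: 59.7
```

Emit:
{"op": "drive_tool", "data": {
  "slide": [
    [0.002,0,0],
    [0.004,0,0],
    [0.006,0,0],
    [0.008,0,0.001],
    [0.01,0,0.001],
    [0.011,0,0.001],
    [0.011,0,0.001],
    [0.011,0,0.001]
  ],
  "rotation": [
    [0,0,0],
    [0,0,0],
    [0,0,0],
    [0,0,0],
    [0,0,0],
    [0,0,0],
    [0,0,0],
    [0,0,0]
  ]
}}

```text
clock: 26.45
eef_pos: [0.6011, 0.1062, 0.0899]
tool_rot: [0.027, 1.0, 0.0, 0.004]
ft_force: [7.9, -0.8, -3.8]
grip_width: 0.0155
grasp_force: 59.8
```

Emit:
{"op": "drive_tool", "data": {
  "slide": [
    [0.002,0,0],
    [0.004,0,0],
    [0.006,0,0],
    [0.007,0,0],
    [0.008,0,0],
    [0.008,0,0],
    [0.008,0,0],
    [0.008,0,0]
  ],
  "rotation": [
    [0,0,0],
    [0,0,0],
    [0,0,0],
    [0,0,0],
    [0,0,0],
    [0,0,0],
    [0,0,0],
    [0,0,0]
  ]
}}

```text
clock: 27.45
eef_pos: [0.5993, 0.1063, 0.0899]
tool_rot: [0.027, 1.0, 0.0, 0.004]
ft_force: [8.4, -0.3, -4.1]
grip_width: 0.0153
grasp_force: 59.7
```

Emit:
{"op": "drive_tool", "data": {
  "slide": [
    [0.002,0,0],
    [0.004,0,0],
    [0.006,0,0],
    [0.007,0,0],
    [0.007,0,0],
    [0.007,0,0],
    [0.007,0,0],
    [0.007,0,0]
  ],
  "rotation": [
    [0,0,0],
    [0,0,0],
    [0,0,0],
    [0,0,0],
    [0,0,0],
    [0,0,0],
    [0,0,0],
    [0,0,0]
  ]
}}

```text
clock: 28.45
eef_pos: [0.598, 0.1064, 0.09]
tool_rot: [0.027, 1.0, 0.0, 0.004]
ft_force: [8.4, 0.3, -4.0]
grip_width: 0.0154
grasp_force: 59.7
```

Emit:
{"op": "drive_tool", "data": {
  "slide": [
    [0.002,0,0],
    [0.004,0,0],
    [0.006,0,0],
    [0.006,0,0],
    [0.006,0,0],
    [0.006,0,0],
    [0.006,0,0],
    [0.006,0,0]
  ],
  "rotation": [
    [0,0,0],
    [0,0,0],
    [0,0,0],
    [0,0,0],
    [0,0,0],
    [0,0,0],
    [0,0,0],
    [0,0,0]
  ]
}}

```text
clock: 29.45
eef_pos: [0.5973, 0.1065, 0.0902]
tool_rot: [0.027, 1.0, 0.0, 0.005]
ft_force: [11.0, -1.2, -4.6]
grip_width: 0.0151
grasp_force: 59.7
```

Left end bound after about 6 mm. Back to the right end with this face.

Emit:
{"op": "drive_tool", "data": {
  "slide": [
    [-0.06,0,-0.002],
    [-0.1,-0.15,-0.002],
    [-0.1,-0.35,-0.002],
    [-0.1,-0.55,-0.002],
    [-0.1,-0.64,-0.002],
    [-0.09,-0.64,0],
    [-0.08,-0.64,0],
    [-0.076,-0.64,0]
  ],
  "rotation": [
    [0,0,0],
    [0,0,0],
    [0,0,0],
    [0,0,0],
    [0,0,0],
    [0,0,0],
    [0,0,0],
    [0,0,0]
  ]
}}

```text
clock: 30.45
eef_pos: [0.6024, -0.0527, 0.0885]
tool_rot: [0.026, 1.0, 0.0, -0.0]
ft_force: [-0.0, 1.3, -1.1]
grip_width: 0.0155
grasp_force: 59.9
```

Emit:
{"op": "drive_tool", "data": {
  "slide": [
    [0.003,0,0],
    [0.006,0,0],
    [0.009,0,0],
    [0.012,0,0],
    [0.014,0,0],
    [0.016,0,0],
    [0.018,0,0],
    [0.02,0,0]
  ],
  "rotation": [
    [0,0,0],
    [0,0,0],
    [0,0,0],
    [0,0,0],
    [0,0,0],
    [0,0,0],
    [0,0,0],
    [0,0,0]
  ]
}}

```text
clock: 31.45
eef_pos: [0.5977, -0.054, 0.0885]
tool_rot: [0.027, 1.0, 0.0, -0.0]
ft_force: [-0.5, -0.2, -2.5]
grip_width: 0.0155
grasp_force: 59.9
```

Run:
```python
from h import *
a=ld('t4')
for n in('top0','t4'):
  c=ld(n)
  for s,us in(('L',(183,186,189)),('R',(257,260,263))):
    r=[]
    for u in us:
      z=np.array([world(c,u,v) for v in range(188,216)])
      m=z[:,2]>.08; r.append((z[m][:,0].max(),z[m][:,0].min(),z[m][:,0].mean()))
    print(n,s,np.round(np.mean(r,0),4))
```

```text
top0 L [0.5653 0.5551 0.5601]
top0 R [0.5571 0.5457 0.5513]
t4 L [0.5262 0.5023 0.5141]
t4 R [0.5551 0.5436 0.5493]
```

Emit:
{"op": "drive_tool", "data": {
  "slide": [
    [0.003,0,0],
    [0.006,0,0],
    [0.009,0,0],
    [0.012,0,0],
    [0.014,0,0],
    [0.016,0,0],
    [0.018,0,0.002],
    [0.02,0,0.002]
  ],
  "rotation": [
    [0,0,0],
    [0,0,0],
    [0,0,0],
    [0,0,0],
    [0,0,0],
    [0,0,0],
    [0,0,0],
    [0,0,0]
  ]
}}

```text
clock: 32.45
eef_pos: [0.5956, -0.0539, 0.0889]
tool_rot: [0.027, 1.0, -0.0, 0.003]
ft_force: [7.2, 0.9, -4.4]
grip_width: 0.0151
grasp_force: 59.7
```

Emit:
{"op": "drive_tool", "data": {
  "slide": [
    [0.002,0,0.001],
    [0.004,0,0.002],
    [0.006,0,0.002],
    [0.008,0,0.002],
    [0.01,0,0.002],
    [0.012,0,0.002],
    [0.014,0,0.002],
    [0.016,0,0.002]
  ],
  "rotation": [
    [0,0,0],
    [0,0,0],
    [0,0,0],
    [0,0,0],
    [0,0,0],
    [0,0,0],
    [0,0,0],
    [0,0,0]
  ]
}}

```text
clock: 33.45
eef_pos: [0.5924, -0.0539, 0.0889]
tool_rot: [0.027, 1.0, -0.0, 0.004]
ft_force: [7.0, -1.3, -3.6]
grip_width: 0.0154
grasp_force: 59.7
```

Emit:
{"op": "drive_tool", "data": {
  "slide": [
    [0.002,0,0],
    [0.004,0,0],
    [0.006,0,0],
    [0.008,0,0],
    [0.01,0,0],
    [0.01,0,0],
    [0.01,0,0],
    [0.01,0,0]
  ],
  "rotation": [
    [0,0,0],
    [0,0,0],
    [0,0,0],
    [0,0,0],
    [0,0,0],
    [0,0,0],
    [0,0,0],
    [0,0,0]
  ]
}}

```text
clock: 34.45
eef_pos: [0.5901, -0.054, 0.089]
tool_rot: [0.027, 1.0, -0.0, 0.004]
ft_force: [8.5, -1.5, -5.0]
grip_width: 0.0149
grasp_force: 59.7
```

Nearly bound again. Transferring to the left.

Emit:
{"op": "drive_tool", "data": {
  "slide": [
    [-0.04,0,-0.002],
    [-0.06,0.15,-0.002],
    [-0.06,0.35,-0.002],
    [-0.06,0.55,-0.002],
    [-0.06,0.64,-0.002],
    [-0.04,0.64,-0.001],
    [-0.025,0.64,-0.001],
    [-0.015,0.64,-0.001]
  ],
  "rotation": [
    [0,0,0],
    [0,0,0],
    [0,0,0],
    [0,0,0],
    [0,0,0],
    [0,0,0],
    [0,0,0],
    [0,0,0]
  ]
}}

```text
clock: 35.45
eef_pos: [0.599, 0.1047, 0.0879]
tool_rot: [0.028, 1.0, -0.0, 0.001]
ft_force: [3.5, 0.4, -3.4]
grip_width: 0.0155
grasp_force: 59.9
```

Emit:
{"op": "drive_tool", "data": {
  "slide": [
    [0.002,0,0],
    [0.004,0,0],
    [0.007,0,0],
    [0.01,0,0],
    [0.013,0,0],
    [0.016,0,0.001],
    [0.019,0,0.001],
    [0.022,0,0.001]
  ],
  "rotation": [
    [0,0,0],
    [0,0,0],
    [0,0,0],
    [0,0,0],
    [0,0,0],
    [0,0,0],
    [0,0,0],
    [0,0,0]
  ]
}}

```text
clock: 36.45
eef_pos: [0.5963, 0.1053, 0.0884]
tool_rot: [0.028, 1.0, -0.001, 0.003]
ft_force: [8.8, -2.6, -3.4]
grip_width: 0.0151
grasp_force: 59.7
```

Emit:
{"op": "drive_tool", "data": {
  "slide": [
    [0.002,0,0],
    [0.004,0,0],
    [0.006,0,0],
    [0.008,0,0],
    [0.01,0,0],
    [0.012,0,0],
    [0.013,0,0],
    [0.013,0,0]
  ],
  "rotation": [
    [0,0,0],
    [0,0,0],
    [0,0,0],
    [0,0,0],
    [0,0,0],
    [0,0,0],
    [0,0,0],
    [0,0,0]
  ]
}}

```text
clock: 37.45
eef_pos: [0.5934, 0.1055, 0.0885]
tool_rot: [0.027, 1.0, -0.001, 0.003]
ft_force: [8.2, -3.3, -4.9]
grip_width: 0.0153
grasp_force: 59.6
```

Emit:
{"op": "drive_tool", "data": {
  "slide": [
    [-0.06,0,-0.002],
    [-0.09,-0.15,-0.002],
    [-0.09,-0.35,-0.002],
    [-0.09,-0.55,-0.002],
    [-0.09,-0.64,-0.002],
    [-0.065,-0.64,-0.001],
    [-0.05,-0.64,-0.001],
    [-0.043,-0.64,-0.001]
  ],
  "rotation": [
    [0,0,0],
    [0,0,0],
    [0,0,0],
    [0,0,0],
    [0,0,0],
    [0,0,0],
    [0,0,0],
    [0,0,0]
  ]
}}

```text
clock: 38.45
eef_pos: [0.5921, -0.0523, 0.0879]
tool_rot: [0.026, 1.0, 0.0, 0.0]
ft_force: [2.2, -0.2, -3.5]
grip_width: 0.0151
grasp_force: 60.0
```

Emit:
{"op": "drive_tool", "data": {
  "slide": [
    [0.003,0,0],
    [0.006,0,0],
    [0.01,0,0],
    [0.014,0,0],
    [0.018,0,0],
    [0.022,0,0.001],
    [0.025,0,0.001],
    [0.028,0,0.001]
  ],
  "rotation": [
    [0,0,0],
    [0,0,0],
    [0,0,0],
    [0,0,0],
    [0,0,0],
    [0,0,0],
    [0,0,0],
    [0,0,0]
  ]
}}

```text
clock: 39.45
eef_pos: [0.5884, -0.0527, 0.0886]
tool_rot: [0.027, 1.0, 0.0, 0.003]
ft_force: [7.3, 2.1, -4.1]
grip_width: 0.0153
grasp_force: 59.7
```

Emit:
{"op": "drive_tool", "data": {
  "slide": [
    [0.002,0,0],
    [0.004,0,0],
    [0.006,0,0],
    [0.008,0,0],
    [0.01,0,0],
    [0.012,0,0],
    [0.012,0,0],
    [0.012,0,0]
  ],
  "rotation": [
    [0,0,0],
    [0,0,0],
    [0,0,0],
    [0,0,0],
    [0,0,0],
    [0,0,0],
    [0,0,0],
    [0,0,0]
  ]
}}

```text
clock: 40.45
eef_pos: [0.5858, -0.0527, 0.0886]
tool_rot: [0.027, 1.0, 0.0, 0.004]
ft_force: [8.3, 1.7, -4.8]
grip_width: 0.0153
grasp_force: 59.6
```

Run:
```python
from h import *
c=ld('top0')
t=shot('top','t9')
im=np.hstack([cv2.resize(x['image'][170:216,170:280,::-1],None,fx=7,fy=7,interpolation=cv2.INTER_CUBIC) for x in (c,)])
im2=cv2.resize(t['image'][170:216,170:280,::-1],None,fx=7,fy=7,interpolation=cv2.INTER_CUBIC)
cv2.imwrite('pics/t9c.png',np.vstack([im,im2])[:600])
```

```text
(no output)
```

View pics/t9c.png

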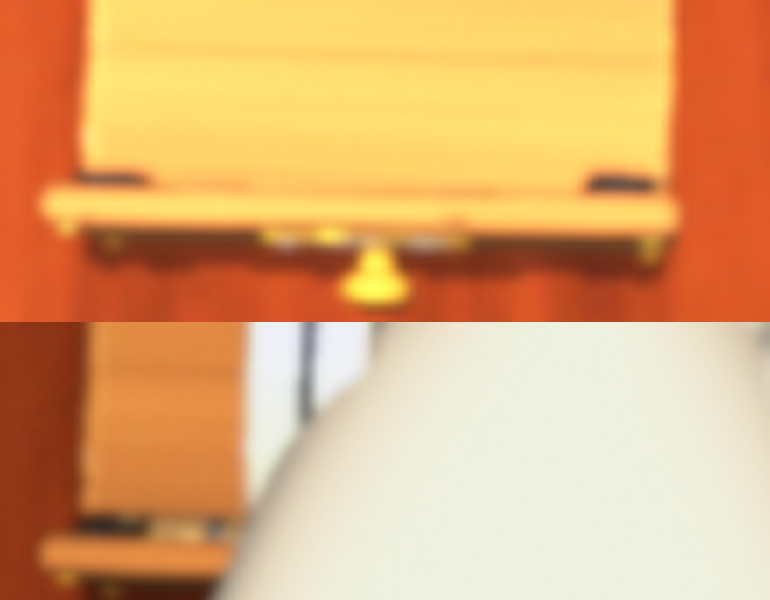

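The left end has moved out about 8.5 mm and the right about 13 mm. One more push each side should do it.

Emit:
{"op": "drive_tool", "data": {
  "slide": [
    [-0.04,0,-0.002],
    [-0.06,0.15,-0.002],
    [-0.06,0.35,-0.002],
    [-0.06,0.55,-0.002],
    [-0.06,0.64,-0.002],
    [-0.04,0.64,-0.001],
    [-0.025,0.64,-0.001],
    [-0.018,0.64,-0.001]
  ],
  "rotation": [
    [0,0,0],
    [0,0,0],
    [0,0,0],
    [0,0,0],
    [0,0,0],
    [0,0,0],
    [0,0,0],
    [0,0,0]
  ]
}}

```text
clock: 41.5
eef_pos: [0.595, 0.1049, 0.0877]
tool_rot: [0.028, 1.0, -0.0, -0.0]
ft_force: [1.6, -0.3, -3.1]
grip_width: 0.0153
grasp_force: 60.0
```

Emit:
{"op": "drive_tool", "data": {
  "slide": [
    [0.003,0,0],
    [0.006,0,0],
    [0.01,0,0],
    [0.014,0,0],
    [0.018,0,0],
    [0.022,0,0.001],
    [0.025,0,0.001],
    [0.028,0,0.001]
  ],
  "rotation": [
    [0,0,0],
    [0,0,0],
    [0,0,0],
    [0,0,0],
    [0,0,0],
    [0,0,0],
    [0,0,0],
    [0,0,0]
  ]
}}

```text
clock: 42.5
eef_pos: [0.5916, 0.1056, 0.0885]
tool_rot: [0.027, 1.0, -0.001, 0.003]
ft_force: [8.4, -3.8, -4.5]
grip_width: 0.0153
grasp_force: 59.6
```

Emit:
{"op": "drive_tool", "data": {
  "slide": [
    [0.002,-0.001,0],
    [0.004,-0.002,0],
    [0.006,-0.002,0],
    [0.008,-0.002,0],
    [0.01,-0.002,0],
    [0.012,-0.002,0],
    [0.012,-0.002,0],
    [0.012,-0.002,0]
  ],
  "rotation": [
    [0,0,0],
    [0,0,0],
    [0,0,0],
    [0,0,0],
    [0,0,0],
    [0,0,0],
    [0,0,0],
    [0,0,0]
  ]
}}

```text
clock: 43.5
eef_pos: [0.5889, 0.1058, 0.0885]
tool_rot: [0.027, 1.0, -0.0, 0.004]
ft_force: [8.2, -2.5, -5.1]
grip_width: 0.0152
grasp_force: 59.6
```

Emit:
{"op": "drive_tool", "data": {
  "slide": [
    [-0.06,0,-0.002],
    [-0.09,-0.15,-0.002],
    [-0.09,-0.35,-0.002],
    [-0.09,-0.55,-0.002],
    [-0.09,-0.638,-0.002],
    [-0.065,-0.638,-0.001],
    [-0.05,-0.638,-0.001],
    [-0.044,-0.638,-0.001]
  ],
  "rotation": [
    [0,0,0],
    [0,0,0],
    [0,0,0],
    [0,0,0],
    [0,0,0],
    [0,0,0],
    [0,0,0],
    [0,0,0]
  ]
}}

```text
clock: 44.5
eef_pos: [0.5877, -0.0521, 0.0879]
tool_rot: [0.026, 1.0, 0.0, 0.0]
ft_force: [3.1, -0.3, -2.8]
grip_width: 0.015
grasp_force: 60.0
```

Emit:
{"op": "drive_tool", "data": {
  "slide": [
    [0.003,0,0],
    [0.006,0,0],
    [0.01,0,0],
    [0.014,0,0],
    [0.018,0,0],
    [0.022,0,0.001],
    [0.025,0,0.001],
    [0.028,0,0.001]
  ],
  "rotation": [
    [0,0,0],
    [0,0,0],
    [0,0,0],
    [0,0,0],
    [0,0,0],
    [0,0,0],
    [0,0,0],
    [0,0,0]
  ]
}}

```text
clock: 45.5
eef_pos: [0.5839, -0.0525, 0.0886]
tool_rot: [0.027, 1.0, 0.0, 0.003]
ft_force: [7.8, 1.9, -3.6]
grip_width: 0.0152
grasp_force: 59.7
```

Both ends should be out enough. I lift away and check the gaps from above with the mallet still in hand.

Emit:
{"op": "drive_tool", "data": {
  "slide": [
    [-0.06,0,0],
    [-0.06,-0.05,-0.2],
    [-0.06,-0.15,-0.35],
    [0,-0.35,-0.4],
    [0.1,-0.5,-0.4],
    [0.2,-0.65,-0.4],
    [0.3,-0.78,-0.4],
    [0.334,-0.78,-0.4]
  ],
  "rotation": [
    [0,0,0],
    [0,0,0],
    [0,0,0],
    [0,0,0],
    [0,0,0],
    [0,0,0],
    [0,0,0],
    [0,0,0]
  ]
}}

```text
clock: 46.5
eef_pos: [0.4841, -0.2449, 0.1873]
tool_rot: [0.029, 1.0, 0.0, -0.001]
ft_force: [-0.4, -0.4, -1.6]
grip_width: 0.0155
grasp_force: 60.0
```

Run:
```python
from h import *
t=shot('top','t11');c=ld('top0');s=shot('scene','s11')
im=cv2.resize(t['image'][170:216,170:280,::-1],None,fx=7,fy=7,interpolation=cv2.INTER_CUBIC)
im2=cv2.resize(s['image'][120:225,220:320,::-1],None,fx=2.5,fy=2.5,interpolation=cv2.INTER_CUBIC)
o=np.zeros((590,770,3),np.uint8);o[:322]=im;o[325:325+im2.shape[0],:250]=im2;cv2.imwrite('pics/t11c.png',o)
for n,c in(('0',c),('11',t)):
  for s,us in(('L',(183,186,189)),('R',(257,260,263))):
    r=[]
    for u in us:
      z=np.array([world(c,u,v) for v in range(188,216)]);m=z[:,2]>.08
      r.append((z[m][:,0].max(),z[m][:,0].min(),z[m][:,0].mean()))
    print(n,s,np.round(np.mean(r,0),4))
o=bot.get_obs();print(o['clock'],o['eef_pos']);plan([.487,-.243,.038],np.pi-.054)
```

```text
0 L [0.5653 0.5551 0.5601]
0 R [0.5571 0.5457 0.5513]
11 L [0.5507 0.5241 0.5433]
11 R [0.5444 0.5329 0.5385]
46.6 [ 0.48518034 -0.24305466  0.18743347]
slide [-8.400e-03  1.000e-04  5.977e-01] rot [ 0.002 -0.004 -0.002]
```

View pics/t11c.png

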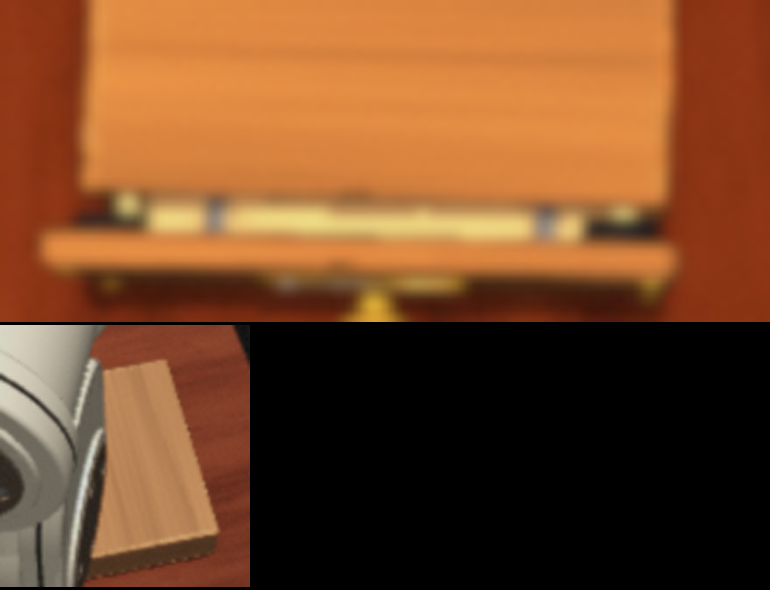

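Run:
```python
from h import *
t=ld('t11');c0=ld('top0')
ax=np.array([np.cos(-.054),np.sin(-.054)])
# subpixel edges along columns: gray gradient
for n,c in(('0',c0),('11',t)):
  g=cv2.GaussianBlur(c['image'],(1,3),0).astype(float)
  for s,us in(('L',range(186,192)),('M',(210,214,230,236)),('R',range(255,261))):
    u=np.mean(us)
    prof=g[:,list(us),:].mean(1)
    print(n,s,[(v,prof[v].astype(int).tolist()) for v in range(193,211)] if n=='11' and s!='M' else '')
# plane model: box outline at back edge with top depth, fresh frame
P=[];c=t
for v in range(135,205):
  for u in range(180,270):
    p=world(c,u,v)
    if .04<p[2]<.052:P.append(p[:2])
P=np.array(P)
yv=np.array([.054,.9985]);X=P@ax;Y=P@yv
X=P@np.array([.99854,-.054]);print('box X range pct',np.percentile(X,[0,1,99,100]),'Y',Y.min(),Y.max())
for y in np.arange(-.06,.12,.02):
  m=abs(Y-y)<.006;print(round(y,2),X[m].min().round(4),X[m].max().round(4))
for nm,pt,z in(('caseL',(182.9,197.1),.046),('caseR',(265,199.3),.046),('brdL',(178.6,203),.09),('brdR',(264.3,204.6),.09)):
  p=world(t,*pt,z=z)[:2];print(nm,(p@np.array([.99854,-.054])).round(4),(p@yv).round(4))
```

```text
0 L 
0 M 
0 R 
11 L [(193, [212, 128, 62]), (194, [209, 125, 61]), (195, [202, 122, 60]), (196, [186, 117, 60]), (197, [169, 118, 65]), (198, [163, 127, 74]), (199, [159, 133, 80]), (200, [142, 121, 74]), (201, [126, 101, 63]), (202, [138, 97, 56]), (203, [176, 111, 58]), (204, [209, 128, 63]), (205, [224, 137, 67]), (206, [217, 133, 64]), (207, [186, 112, 54]), (208, [134, 80, 38]), (209, [93, 53, 24]), (210, [77, 40, 17])]
11 M 
11 R [(193, [220, 134, 64]), (194, [220, 134, 64]), (195, [221, 135, 64]), (196, [220, 134, 64]), (197, [214, 131, 64]), (198, [198, 126, 65]), (199, [178, 125, 70]), (200, [154, 120, 72]), (201, [115, 95, 61]), (202, [80, 65, 47]), (203, [86, 60, 42]), (204, [131, 82, 47]), (205, [182, 111, 56]), (206, [210, 127, 62]), (207, [212, 127, 63]), (208, [191, 115, 56]), (209, [152, 91, 44]), (210, [108, 63, 31])]
box X range pct [0.56081294 0.562003   0.68329851 0.68515905] Y -0.03956219485484762 0.15073207120988913Traceback (most recent call last):
  File "<stdin>", line 21, in <module>
    return umr_minimum(a, axis, None, out, keepdims, initial, where)
ValueError: zero-size array to reduction operation minimum which has no identity
```

Run:
```python
from h import *
t=ld('t11');ax=np.array([.99854,-.054]);ay=np.array([.054,.99854])
for nm,u,v,z in(('brdLback',188.5,203,.09),('brdLfront',188.5,207.7,.09),('brdRback',257.5,204.3,.09),('brdRfront',257.5,209.1,.09),('caseL',188.5,196.7,.046),('caseR',257.5,199.7,.046)):
  p=world(t,u,v,z=z)[:2];print(nm,(p@ax).round(4),(p@ay).round(4))
for v in range(190,206): print(v,[round(float((world(t,u,v)[:2]@ax)),4) for u in(188,258)],[round(float(world(t,u,v)[2]),3) for u in(188,258)])
```

```text
brdLback 0.5445 0.1246
brdLfront 0.5345 0.1241
brdRback 0.5457 -0.0232
brdRfront 0.5354 -0.0234
caseL 0.5617 0.1334
caseR 0.559 -0.0225
190 [0.5769, 0.5811] [0.045, 0.045]
191 [0.5746, 0.5788] [0.046, 0.045]
192 [0.5722, 0.5766] [0.047, 0.045]
193 [0.57, 0.5742] [0.046, 0.046]
194 [0.5679, 0.572] [0.044, 0.046]
195 [0.5655, 0.5695] [0.046, 0.047]
196 [0.5632, 0.5675] [0.046, 0.045]
197 [0.5612, 0.5652] [0.043, 0.045]
198 [0.5596, 0.5628] [0.034, 0.047]
199 [0.5574, 0.561] [0.033, 0.041]
200 [0.5551, 0.5593] [0.033, 0.034]
201 [0.5498, 0.5534] [0.076, 0.082]
202 [0.5476, 0.5513] [0.076, 0.08]
203 [0.5446, 0.5492] [0.088, 0.08]
204 [0.5424, 0.5465] [0.089, 0.088]
205 [0.5401, 0.5444] [0.092, 0.087]
```

The gap is now visible at both ends, roughly 15 mm left and 14 mm right. Setting the mallet down at its old place.

Emit:
{"op": "drive_tool", "data": {
  "slide": [
    [-0.008,0,0.2],
    [-0.008,0,0.35],
    [-0.008,0,0.48],
    [-0.008,0,0.54],
    [-0.008,0,0.57],
    [-0.008,0,0.58],
    [-0.008,0,0.588],
    [-0.008,0,0.593]
  ],
  "rotation": [
    [0,0,0],
    [0,0,0],
    [0,0,0],
    [0,0,0],
    [0,0,0],
    [0,0,0],
    [0,0,0],
    [0,0,0]
  ]
}}

```text
clock: 47.6
eef_pos: [0.4892, -0.2437, 0.0401]
tool_rot: [0.027, 1.0, -0.0, 0.001]
ft_force: [-0.6, 0.3, -1.3]
grip_width: 0.0151
grasp_force: 60.1
```

Emit:
{"op": "drive_tool", "data": {
  "slide": [
    [0,0,0.002],
    [0,0,0.003],
    [0,0,0.004],
    [0,0,0.005],
    [0,0,0.006],
    [0,0,0.006],
    [0,0,0.006],
    [0,0,0.006]
  ],
  "rotation": [
    [0,0,0],
    [0,0,0],
    [0,0,0],
    [0,0,0],
    [0,0,0],
    [0,0,0],
    [0,0,0],
    [0,0,0]
  ]
}}

```text
clock: 48.6
eef_pos: [0.4886, -0.2434, 0.0378]
tool_rot: [0.027, 1.0, -0.0, -0.0]
ft_force: [0.5, 0.4, -2.0]
grip_width: 0.0152
grasp_force: 60.1
```

Emit:
{"op": "drive_tool", "data": {
  "slide": [
    [0,0,0.002],
    [0,0,0.003],
    [0,0,0.004],
    [0,0,0.004],
    [0,0,0.004],
    [0,0,0.004],
    [0,0,0.004],
    [0,0,0.004]
  ],
  "rotation": [
    [0,0,0],
    [0,0,0],
    [0,0,0],
    [0,0,0],
    [0,0,0],
    [0,0,0],
    [0,0,0],
    [0,0,0]
  ]
}}

```text
clock: 49.6
eef_pos: [0.4889, -0.2435, 0.0373]
tool_rot: [0.027, 1.0, -0.0, 0.0]
ft_force: [-1.4, 0.9, 5.4]
grip_width: 0.0157
grasp_force: 61.1
```

Emit:
{"op": "drive_tool", "data": {
  "slide": [
    [0,0,0],
    [0,0,0],
    [0,0,0],
    [0,0,0],
    [0,0,0],
    [0,0,0],
    [0,0,0],
    [0,0,0]
  ],
  "rotation": [
    [0,0,0],
    [0,0,0],
    [0,0,0],
    [0,0,0],
    [0,0,0],
    [0,0,0],
    [0,0,0],
    [0,0,0]
  ],
  "gripper": 1
}}

```text
clock: 50.6
eef_pos: [0.4886, -0.2434, 0.0368]
tool_rot: [0.027, 1.0, -0.0, -0.0]
ft_force: [0.0, 0.2, -0.7]
grip_width: 0.0858
grasp_force: 0.0
```

Emit:
{"op": "drive_tool", "data": {
  "slide": [
    [0,0,-0.05],
    [0,0,-0.15],
    [0,0,-0.3],
    [0,0,-0.45],
    [0,0,-0.6],
    [0,0,-0.6],
    [0,0,-0.6],
    [0,0,-0.6]
  ],
  "rotation": [
    [0,0,0],
    [0,0,0],
    [0,0,0],
    [0,0,0],
    [0,0,0],
    [0,0,0],
    [0,0,0],
    [0,0,0]
  ]
}}

```text
clock: 51.6
eef_pos: [0.4878, -0.2429, 0.1855]
tool_rot: [0.027, 1.0, 0.001, -0.001]
ft_force: [-0.6, -0.3, -0.5]
grip_width: 0.0852
grasp_force: 0.0
```

Run:
```python
from h import *
s=shot('scene','end')
o=bot.get_obs();print(o['clock'],o['eef_pos'])
```

```text
51.65 [ 0.48781067 -0.24296581  0.18545503]
```

View pics/end.png

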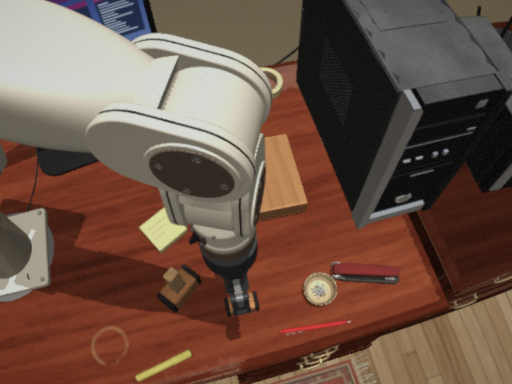

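The mallet stands at (240,302) below the open gripper, well clear of the box. The dish (320,290) and stapler (365,272) are where they were. Handing in.

```bash
python3 -c "
from workcell import bot
print(bot.job_done())"
```

```text
the job is handed in; nothing more can be done
None
```

I handed the job in with the drawer walked out to a camera-measured gap of about 15 mm on the left and 14 mm on the right (±1.5 mm), wrist force readings below about 12 N during the taps, and the mallet upright on the desk clear of the box; the hand-in gave no verdict.

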